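# Swing the hold-down wheels onto a rod blank in a hand wrapper

## Task

A fishing-rod blank lies in the two roller stands of the rod wrapper and both black hold-down arms stand swung open, up and back. With your fingertips, gently push each arm, by the yellow tab at its end, over and down until its wheel rests on the blank and it is fully shut. Grip and lift nothing: leave the blank lying in its rollers and everything else on the bench as it stands.

Things in the scene. Friction and masses are not known exactly. Their poses are not given: they have to be found in the camera images.
- wrapper: Rod wrapper, fixed: aluminium rail 840 mm long (own y), 60 mm wide (own x), top 40 mm above the bench. Origin on the bench under its middle; own x points away from the robot. On it two black roller stands (left at +y, right at -y, 110 to 190 mm from the middle) carry the blank; a thread carriage near the middle reaches 115 mm in front of the rail's middle line, 105 mm high. Places and yaw vary.
- pivot_left (a point): Pivot of the left stand's hold-down arm: a hinge with its axis along the rail (wrapper's y), 158 mm above the bench, 48 mm behind (wrapper's +x) the blank's axis. The point's own axes are parallel to the wrapper's. The fixed post carrying it is 8 mm thick, centred 13 mm towards -y, its top 168 mm above the bench.
- pivot_right (a point): The same for the right stand.
- tab_left (a point): Middle of the outer face of the left arm's yellow finger tab, the face to push: 30 mm along the arm, 32 mm across, 6 mm thick; 80 mm from the pivot along the arm and 13 mm off the arm's centre line. Shut, it looks up, 171 mm above the bench, 32 mm to the robot's side of the blank's axis; open, it looks away from the robot. The arm ends 95 mm from the pivot; its 22 mm wheel is 48 mm from it.
- tab_right (a point): The same for the right arm.
- hold_left (a joint): Angle of the left hold-down arm, rad: 0 shut (arm level, pointing from the pivot to the robot's side, wheel on the blank), pi/2 straight up, more leaning back away from the robot. Starts at 1.7 to 2.15; stop at 2.4. The stiff pivot keeps the arm wherever it is left; it takes 1 to 2 N at the tab to move. The blank under the wheel stops it at 0.
- hold_right (a joint): The same for the right arm.
- blank_butt (a point): Centre of the loose rod blank's butt end (+y end, with a 25 mm thick cork grip). The blank is a dark rod 800 mm long, 14 mm diameter, 0.16 kg, lying along the rail in the stands' rollers, its axis 140 mm above the bench; a small wire guide stands up from its middle to 180 mm above the bench.
- blank_tip (a point): Centre of the blank's other end (-y).
- dark_jar: Loose amber jar with black lid and yellow band, 60 mm diameter, 62 mm tall, behind the rail between the stands. Origin at the centre of its underside.
- white_jar: Loose white jar with green band, 68 mm diameter, 58 mm tall, behind the right of the rail. Origin at the centre of its underside.
- green_bottle: Loose green bottle with black cap, 36 mm diameter, 85 mm tall, behind the left of the rail. Origin at the centre of its underside.
- gold_spool: Loose thread spool standing on end, gold, 32 mm diameter, 44 mm tall, in front of the left of the rail. Origin at the centre of its underside.
- purple_spool: Loose thread spool standing on end, purple, 32 mm diameter, 44 mm tall, in front of the right of the rail. Origin at the centre of its underside.
- mixing_cup: Loose white mixing cup, 48 mm diameter, 36 mm tall, in front of the rail. Origin at the centre of its underside.
- trim_knife: Loose orange trimming knife lying flat, 165 mm long, 20 mm wide, 9 mm thick, in front of the rail. Origin under its middle.
Things that resemble listed ones, but are neither listed nor needed, are in the scene too. Leave any green or pink look-alike of the gold_spool alone.

How it is judged:
By the outcome, as a careful person would: the job done as asked, in the order asked, and still so for the second after the job is handed in, with the robot touching nothing.
It also fails if it takes over 48 s, if anything falls off the work surface, if the arm or the gripper's body presses on something with over 40 N, if the wrist force passes 120 N, or if a joint passes its speed limit or range.

## Robot

A 7-joint arm with a two-finger parallel gripper is mounted at the origin on the work surface. World frame = base frame: x ahead of the robot, y to its left, z up, the work surface at z = 0. Lengths are in m, angles in rad, forces in N, time in s.
With the tool pointing down it reaches from about 0.4 to 0.85 m from the base axis. Payload 10.4 kg.
Tool frame: the origin (TCP) lies at the centre of the arm's flange, where the gripper is bolted on; the fingertips stand 182 mm ahead of it and the grasp point (between the pads) lies 164 mm ahead of it; z points along the fingers, y is the line along which they close (so a half turn about z gives the same grasp; the last joint's range is limited). The gripper opens to 87 mm and grips with 3 to 60 N. Pads are 19 mm wide; open, the fingers measure 117 mm over their backs; the gripper's body (75 mm by 190 mm) begins 51 mm behind the grasp point.
Start: joints at [1.172, 0.332, -0.065, 1.46, 0.022, 1.35, -0.088], TCP at [0.229, -0.581, 0.405] pointing down, gripper open.
Joint ranges: [-2.6, 2.6], [-0.5, 2.12], [-1.47, 1.34], [0.16, 2.42], [-1.27, 4.41], [0.06, 2.06], [-2.6, 2.6]. Speed limits (rad/s): [2.22, 2.22, 2.79, 2.79, 3.14, 3.14, 3.14].

## Interface

Orientations are given as a unit quaternion [x, y, z, w].
In Python, from bench import r, eyes, job gives the robot as it stands. The module is installed in compiled form; this text tells all that it offers.
- The arm moves only by the shell command python3 -m inch 'ROWS' [OPENING] [FORCE]. ROWS is JSON, a list of rows, each a list of 6 numbers: the shift along the tool's x, y, z normalised to -1 to 1, where 1 is 4 cm, then the turn, a rotation vector about the tool's x, y, z normalised to -1 to 1, where 1 is 0.12 rad. In form: [[x, y, z, wx, wy, wz], ...]. A call has exactly 5 rows; each row shifts and turns the commanded pose from where the row before left it, along the tool's axes as they then stand; what a row does not reach is not made up. A row lasts 1/12 s, in which the tool goes at most 41.7 mm and 7.16 degrees, less where a joint would pass 70% of its speed; a pose out of reach is approached as far as the arm can. A call with a number of a shift or a turn outside -1 to 1 is refused whole. A call with a gripper value outside its range is refused whole. OPENING is the gripper command: -1 is shut, 1 is fully open, values between are in proportion, set as the call begins (- or left out, the last holds). The fingers move at their own pace and stop on an object; FORCE is the grip in N (left out, the last holds). Time passes only in rows, so rows that do not move let the fingers close, or fill a call up. It gives the time, the measured TCP pose, the force, the opening and the grip force at its end, in the units of the state.
- r.read_state(): the state, without advancing time (a new reading comes with each control period).
- eyes.camera(name): name is "scene" or "side" or "wrist"; returns a dict with "pixels" (400x640x3 uint8, red, green, blue), "fx", "fy", "cx", "cy" (pixels), "extrinsics" (4x4, takes a point from camera to world coordinates). Camera axes: x right, y down, z forward; pixel columns grow to the right and rows downward; lengths in m; the calibration is good to about 2 mm. A picture is of the moment at which its call begins. There is no depth.
- job.close_job(): hands the job in; it is judged then, once.
The state is a dict: "time": time; "joint_positions": joint angles; "joint_vel": joint speeds; "joint_torque": joint torques, N m; "ee_pos": TCP position; "eef_rot": TCP orientation; "ft_force": force on the tool from outside, world axes, zero at the start; "torque": the same for the moment, N m; "width": finger opening in m; "grip_force": force on a finger pad.
Only numpy, scipy, OpenCV 4.12 (cv2) and the standard library are available. Lean on these libraries where they do the work, as an engineer would, in place of code of your own. Each camera call takes 0.05 s, during which the arm holds its last target. There are 200 camera calls.

## Working session

There is one attempt and no reset: what is moved stays moved. The work goes in short steps, Python scripts to look and compute and a shell command to move; the robot and the scene stay as the last step left them, time stands still between calls to the robot, and variables do not carry over. Pictures are saved under pics/ and viewed, at most 10 in all, crops included, and the job is handed in when it is done.

```bash
mkdir -p pics; python3 - <<'E'
from bench import r,eyes
import cv2,numpy as np
for n in ["scene","side"]:
    c=eyes.camera(n); cv2.imwrite(f"pics/{n}0.png",c["pixels"][:,:,::-1]); print(n,c["fx"],c["cx"],c["cy"],np.round(c["extrinsics"],3).tolist())
    np.savez(f"{n}0.npz",K=[c["fx"],c["fy"],c["cx"],c["cy"]],T=c["extrinsics"])
s=r.read_state();print(s)
E
```

```text
scene 455.15210083918055 324.4544834361174 195.36638010929482 [[0.691, 0.565, -0.451, 1.158], [0.723, -0.546, 0.424, -0.629], [-0.007, -0.619, -0.785, 1.327], [0.0, 0.0, 0.0, 1.0]]
side 414.60686415147825 318.80624804394114 195.20676841321438 [[-0.98, -0.085, 0.178, 0.276], [-0.197, 0.495, -0.846, 0.961], [-0.016, -0.865, -0.502, 0.669], [0.0, 0.0, 0.0, 1.0]]
{'time': 0.1, 'joint_positions': array([ 1.17240773,  0.33282223, -0.06468368,  1.46086851,  0.02163209,
        1.34986854, -0.08847661]), 'joint_vel': array([ 0.00049657, -0.00034044,  0.00133458, -0.0030039 ,  0.00014669,
       -0.00105755, -0.00097753]), 'joint_torque': array([ 2.54429353e-03, -6.24549580e+01,  2.53846723e-02, -3.90717030e+01,
       -6.13815011e-02,  3.66809475e-02,  6.45781711e-05]), 'ee_pos': array([ 0.22933211, -0.58128674,  0.40401951]), 'eef_rot': array([ 9.82396321e-01,  1.86807562e-01, -1.63921061e-04, -6.13728519e-04]), 'ft_force': array([-0.26992289,  0.10127473, -0.13022663]), 'torque': array([ 0.04586586, -0.0015965 , -0.04545277]), 'grip_force': 0.0, 'width': 0.08720050662964784}
```

View pics/scene0.png

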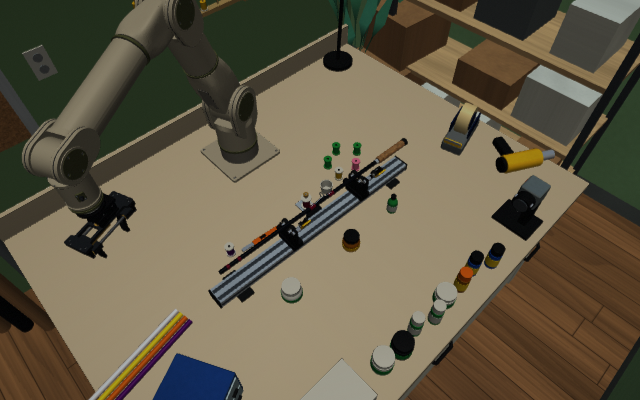

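View pics/side0.png

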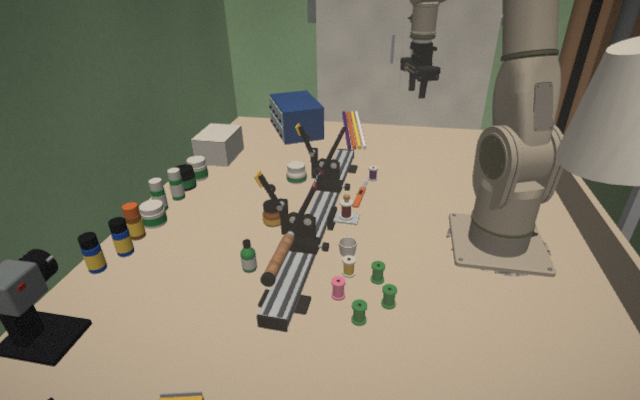

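The scene view shows the rail from (215,297) to (405,163), with stands at about (290,232) on the right and (357,183) on the left. In the side view the yellow tabs are at about (262,180) on the left arm and (300,130) on the right arm. Yellow look-alikes are the gold spool at (348,265), the knife at (360,195) and the jar bands at (95,260). Next I'll enlarge crops of both views.

```bash
python3 - <<'E'
import cv2
a=cv2.imread("pics/scene0.png")[145:285,215:415]; cv2.imwrite("pics/sc.png",cv2.resize(a,None,fx=4,fy=4,interpolation=cv2.INTER_CUBIC))
a=cv2.imread("pics/side0.png")[110:260,230:390]; cv2.imwrite("pics/sd.png",cv2.resize(a,None,fx=4,fy=4,interpolation=cv2.INTER_CUBIC))
E
```

```text
(no output)
```

View pics/sc.png

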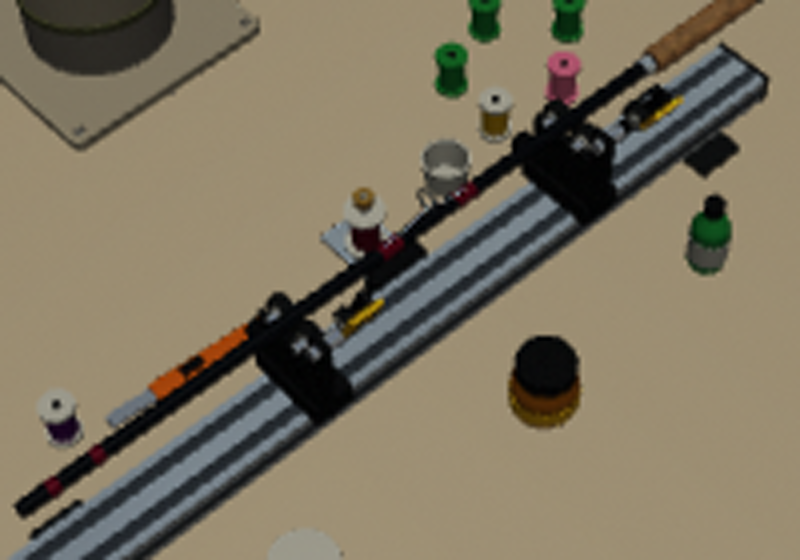

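View pics/sd.png

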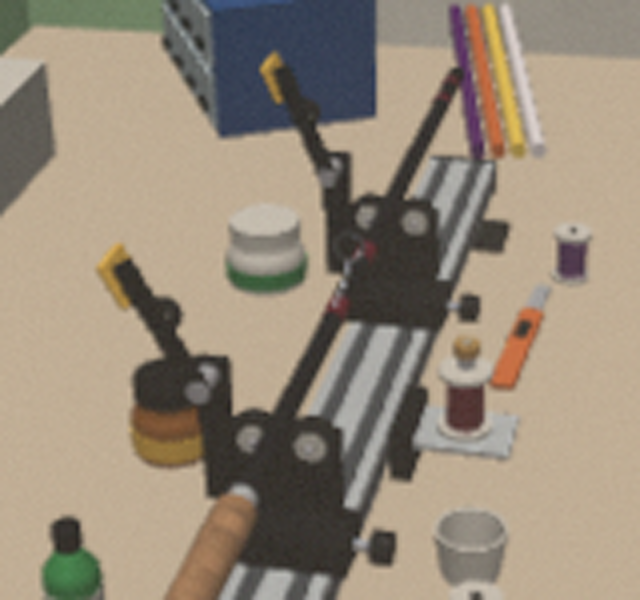

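In the scene view the tabs are at (381.7,173.2) left and (305.7,224.5) right. In the side view they are at (258.5,179.2) left and (298.2,129.5) right. The arms lean away from the robot with the yellow faces away, as described. Blank ends are at (220.5,272) for the tip and (406,141) for the butt in the scene view, and (343.7,128.7) and (268,279) in the side view.

```bash
cat > h.py <<'E'
import numpy as np,cv2
def P(n):
    d=np.load(n+"0.npz");f,g,cx,cy=d["K"];K=np.array([[f,0,cx],[0,g,cy],[0,0,1]]);return K@np.linalg.inv(d["T"])[:3]
def tri(a,b,A="scene",B="side"):
    X=cv2.triangulatePoints(P(A),P(B),np.float64(a).reshape(2,1),np.float64(b).reshape(2,1))[:,0];X=X[:3]/X[3]
    e=[(lambda q:q[:2]/q[2])(P(n)@np.r_[X,1])-p for n,p in((A,a),(B,b))]
    return X,np.abs(e).max()
def plane(n,p,z):
    d=np.load(n+"0.npz");f,g,cx,cy=d["K"];v=d["T"][:3,:3]@[(p[0]-cx)/f,(p[1]-cy)/g,1];o=d["T"][:3,3];return o+v*(z-o[2])/v[2]
E
python3 - <<'E'
from h import *
np.set_printoptions(precision=4,suppress=True)
for k,a,b in [("tabL",(381.7,173.2),(258.5,179.2)),("tabR",(305.7,224.5),(298.2,129.5)),("tip",(220.5,272),(343.7,128.7)),("butt",(406,141),(268,279))]: print(k,*tri(a,b))
print("planes",plane("scene",(220.5,272),.14),plane("scene",(406,141),.14),plane("side",(343.7,128.7),.14),plane("side",(268,279),.14))
t=plane("scene",(220.5,272),.14);bu=plane("scene",(406,141),.14);d=bu-t;print("len",np.linalg.norm(d),"yaw",np.arctan2(-d[0],d[1]))
E
```

```text
tabL [0.5863 0.1614 0.2232] 0.33451429633703356
tabR [ 0.5674 -0.1496  0.2271] 0.031873670503387075
tip [ 0.47   -0.4051  0.1379] 0.1669083472770012
butt [0.499  0.3989 0.1417] 2.140251839122243
planes [ 0.4718 -0.4054  0.14  ] [0.5013 0.4015 0.14  ] [ 0.4687 -0.4006  0.14  ] [0.4962 0.3949 0.14  ]
len 0.8074121228431235 yaw -0.036617522818944086
```

Both tabs check out: they sit about 80 mm from the pivots expected from the blank line, giving θL≈2.04 and θR≈1.93, with rail yaw about -0.036. I'll shut the fingers, lift, and align the tool with the rail.

```bash
cat > calc.py <<'E'
import sys,numpy as np
from bench import r
from scipy.spatial.transform import Rotation as R
s=r.read_state();p=s["ee_pos"];M=R.from_quat(s["eef_rot"]).as_matrix()
tip=p+M[:,2]*.182
print("t",round(s["time"],2),"tip",tip.round(4),"w",round(s["width"],3),"F",s["ft_force"].round(2),"yaw",round(np.arctan2(M[1,0],M[0,0]),4),"tilt",M[:2,2].round(3),"q",s["joint_positions"].round(2))
for a in sys.argv[1:]:
    g=np.array(eval(a));print(a,"units",(M.T@(g-tip)/.04).round(2)); tip=g
E
python3 -m inch '[[0,0,-0.4,0,0,0.69],[0,0,-0.4,0,0,0.69],[0,0,-0.4,0,0,0.69],[0,0,-0.4,0,0,0.68],[0,0,-0.4,0,0,0.68]]' -1 10
python3 calc.py '(.605,-.15,.298)'
```

```text
time: 0.52
ee_pos: [0.2294, -0.5813, 0.4851]
eef_rot: [1.0, -0.02, -0.0, -0.0]
ft_force: [-0.1, -0.2, 0.2]
width: 0.0615
grip_force: 0.0
t 0.52 tip [ 0.2293 -0.5812  0.3031] w 0.061 F [-0.14 -0.19  0.22] yaw -0.0398 tilt [-0.     0.001] q [ 1.13  0.3  -0.01  1.33  0.    1.51 -0.49]
(.605,-.15,.298) units [  8.96 -11.14   0.13]
```

```bash
python3 -m inch '[[0.6,-0.74,0,0,0,0],[0.6,-0.74,0,0,0,0],[0.6,-0.74,0,0,0,0],[0.6,-0.74,0,0,0,0],[0.6,-0.74,0,0,0,0]]' >/dev/null
python3 -m inch '[[0.6,-0.74,0,0,0,0],[0.6,-0.74,0,0,0,0],[0.6,-0.74,0,0,0,0],[0.6,-0.74,0,0,0,0],[0.6,-0.74,0,0,0,0]]' >/dev/null
python3 -m inch '[[0.6,-0.74,0,0,0,0],[0.6,-0.74,0,0,0,0],[0.6,-0.74,0,0,0,0],[0.6,-0.74,0,0,0,0],[0.4,-0.6,0,0,0,0]]' >/dev/null
python3 calc.py '(.605,-.15,.298)' '(.605,-.15,.222)'
python3 - <<'E'
from bench import eyes
import cv2,numpy as np
a=eyes.camera("side")["pixels"][60:220,210:410,::-1]; b=eyes.camera("wrist");np.savez("wrist0.npz",K=[b["fx"],b["fy"],b["cx"],b["cy"]],T=b["extrinsics"])
a=cv2.resize(a,(500,400),interpolation=cv2.INTER_CUBIC);b=cv2.resize(b["pixels"][:,:,::-1],(300,188))
c=np.zeros((400,800,3),np.uint8);c[:,:500]=a;c[:188,500:]=b;cv2.imwrite("pics/p1.png",c)
E
```

```text
t 1.77 tip [ 0.5984 -0.1529  0.3021] w 0.0 F [0.71 0.13 0.6 ] yaw -0.0339 tilt [-0.     0.001] q [ 0.46  0.31 -0.37  1.34  0.11  1.51 -1.5 ]
(.605,-.15,.298) units [ 0.16 -0.08  0.1 ]
(.605,-.15,.222) units [0.  0.  1.9]
```

View pics/p1.png

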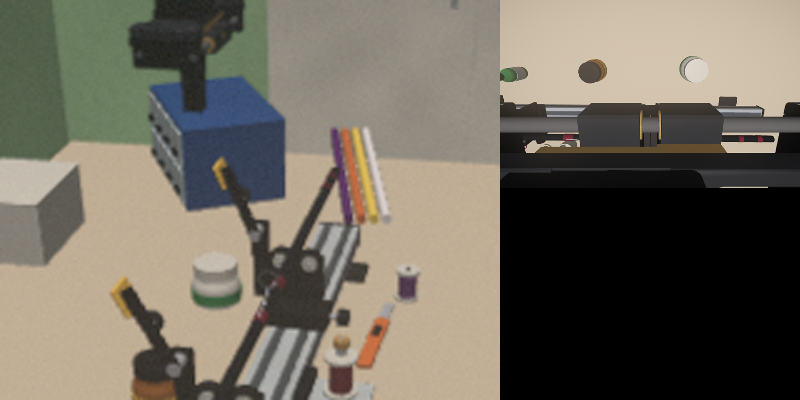

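The closed fingers (187,105) are above and behind the right tab (222,173), and the wrist view shows the white and dark jars well below. I'll descend behind the tab.

```bash
python3 -m inch '[[0.25,-0.08,0.2,0,0,0],[0,0,0.6,0,0,0],[0,0,0.7,0,0,0],[0,0,0.5,0,0,0],[0,0,0,0,0,0]]' >/dev/null
python3 calc.py
python3 -m inch '[[-0.2,0,0,0,0,0],[-0.2,0,0,0,0,0],[-0.2,0,0,0,0,0],[-0.2,0,0,0,0,0],[-0.2,0,0,0,0,0]]'
python3 calc.py
python3 - <<'E'
import numpy as np
# finger-tip centre path in wrapper-x offset from pivot and world z (edge=centre-9.5mm)
for th in np.arange(2,-.01,-.2):
    c,s=np.cos(th),np.sin(th);print(round(th,2),round(.5277-.08*c+.013*s+.0095,4),round(.158+.08*s+.013*c,4))
E
```

```text
t 2.28 tip [ 0.6045 -0.1542  0.2173] w 0.0 F [-0.52 -0.12 -0.57] yaw -0.0376 tilt [-0.008  0.001] q [ 0.46  0.36 -0.37  1.45  0.13  1.36 -1.52]
time: 2.7
ee_pos: [0.5663, -0.1516, 0.4064]
eef_rot: [1.0, -0.018, 0.001, 0.0]
ft_force: [2.3, -0.6, 1.1]
width: 0.0004
grip_force: 0.9
t 2.7 tip [ 0.5668 -0.1518  0.2244] w 0.0 F [ 2.29 -0.61  1.06] yaw -0.036 tilt [ 0.003 -0.001] q [ 0.49  0.27 -0.37  1.55  0.1   1.34 -1.5 ]
2.0 0.5823 0.2253
1.8 0.568 0.233
1.6 0.5525 0.2376
1.4 0.5364 0.239
1.2 0.5203 0.2373
1.0 0.5049 0.2323
0.8 0.4908 0.2244
0.6 0.4785 0.2139
0.4 0.4686 0.2011
0.2 0.4614 0.1866
0.0 0.4572 0.171
```

```bash
python3 -m inch '[[-0.25,0,-0.08,0,0,0],[-0.25,0,-0.08,0,0,0],[-0.25,0,-0.06,0,0,0],[-0.2,0,-0.05,0,0,0],[-0.2,0,0,0,0,0]]' | grep ft
python3 calc.py
python3 -m inch '[[-0.2,0,0.06,0,0,0],[-0.2,0,0.06,0,0,0],[-0.18,0,0.1,0,0,0],[-0.18,0,0.1,0,0,0],[0,0,0,0,0,0]]' | grep ft
python3 calc.py
```

```text
ft_force: [0.8, -0.4, 0.0]
t 3.12 tip [ 0.5203 -0.15    0.2342] w 0.001 F [ 0.8  -0.43  0.03] yaw -0.0359 tilt [ 0.001 -0.   ] q [ 0.53  0.16 -0.37  1.65  0.06  1.34 -1.46]
ft_force: [-0.2, -0.2, 0.4]
t 3.53 tip [ 0.4889 -0.1489  0.2196] w 0.0 F [-0.17 -0.24  0.37] yaw -0.0362 tilt [-0.002  0.   ] q [ 0.55  0.11 -0.37  1.74  0.04  1.3  -1.43]
```

```bash
python3 -m inch '[[-0.16,0,0.14,0,0,0],[-0.16,0,0.14,0,0,0],[-0.14,0,0.15,0,0,0],[-0.13,0,0.17,0,0,0],[-0.11,0,0.18,0,0,0]]' | grep ft
python3 calc.py
python3 -m inch '[[0,0,0,0,0,0],[0,0,0,0,0,0],[0,0,0,0,0,0],[0,0,0,0,0,0],[0,0,0,0,0,0]]' | grep ft
python3 calc.py
python3 - <<'E'
from bench import eyes
import cv2,numpy as np
a=eyes.camera("side")["pixels"][60:220,210:410,::-1]; b=eyes.camera("scene")["pixels"][165:265,265:340,::-1]
c=np.zeros((400,800,3),np.uint8);c[:,:500]=cv2.resize(a,(500,400),interpolation=cv2.INTER_CUBIC);c[:,500:]=cv2.resize(b,(300,400),interpolation=cv2.INTER_CUBIC);cv2.imwrite("pics/p2.png",c)
E
```

```text
ft_force: [1.2, -0.3, 0.5]
t 3.95 tip [ 0.4621 -0.1478  0.1888] w 0.001 F [ 1.18 -0.32  0.48] yaw -0.0358 tilt [-0. -0.] q [ 0.57  0.07 -0.37  1.85  0.03  1.23 -1.41]
ft_force: [-0.2, 0.7, -0.6]
t 4.37 tip [ 0.463  -0.1478  0.1898] w 0.0 F [-0.18  0.72 -0.56] yaw -0.0356 tilt [ 0. -0.] q [ 0.57  0.07 -0.37  1.85  0.03  1.23 -1.41]
```

View pics/p2.png

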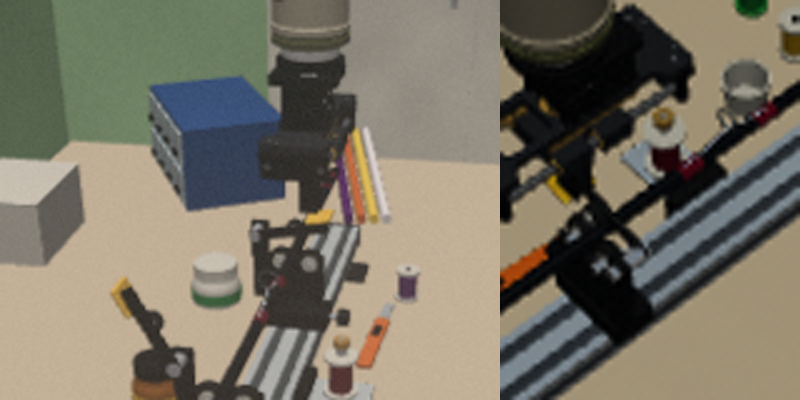

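The right arm is almost level, with the fingers on its yellow tab (320,217). I'll press on downward in small steps while watching the force.

```bash
python3 -m inch '[[-0.05,0,0.1,0,0,0],[-0.04,0,0.1,0,0,0],[0,0,0.1,0,0,0],[0,0,0.08,0,0,0],[0,0,0,0,0,0]]' | grep ft
python3 calc.py
python3 -m inch '[[0,0,0.05,0,0,0],[0,0,0,0,0,0],[0,0,0.05,0,0,0],[0,0,0,0,0,0],[0,0,0,0,0,0]]' | grep ft
python3 calc.py
```

```text
ft_force: [-0.9, -0.0, 0.7]
t 4.88 tip [ 0.4586 -0.1477  0.1734] w 0.0 F [-0.93 -0.02  0.74] yaw -0.0359 tilt [-0.001  0.   ] q [ 0.57  0.08 -0.37  1.88  0.03  1.2  -1.41]
ft_force: [-2.0, 0.5, 4.2]
t 5.3 tip [ 0.4592 -0.1478  0.1708] w 0.0 F [-1.97  0.48  4.23] yaw -0.0359 tilt [ 0. -0.] q [ 0.57  0.08 -0.37  1.88  0.03  1.19 -1.41]
```

```bash
python3 -m inch '[[0,0,0.03,0,0,0],[0,0,0,0,0,0],[0,0,0,0,0,0],[0,0,0,0,0,0],[0,0,0,0,0,0]]' | grep ft
python3 calc.py
python3 -m inch '[[0,0,0.03,0,0,0],[0,0,0,0,0,0],[0,0,0,0,0,0],[0,0,0,0,0,0],[0,0,0,0,0,0]]' | grep ft
python3 calc.py
```

```text
ft_force: [-5.6, 2.0, 12.4]
t 5.72 tip [ 0.4591 -0.1478  0.1703] w 0.001 F [-5.61  1.96 12.38] yaw -0.0359 tilt [ 0.    -0.001] q [ 0.57  0.08 -0.37  1.88  0.03  1.19 -1.41]
ft_force: [-9.5, 2.1, 19.8]
t 6.13 tip [ 0.4591 -0.1478  0.1698] w 0.0 F [-9.49  2.08 19.76] yaw -0.0359 tilt [ 0.    -0.001] q [ 0.57  0.08 -0.37  1.88  0.03  1.19 -1.41]
```

The force climbed stiffly to 20 N with under 1 mm of travel at z≈0.170, so the right arm is shut. I'll lift and head for the left arm.

```bash
python3 -m inch '[[0,0,-0.2,0,0,0],[0,0,-0.6,0,0,0],[0,0,-0.8,0,0,0],[0,0,-0.9,0,0,0],[0,0,-0.8,0,0,0]]' |grep ft
python3 calc.py '(.63,.16,.302)'
```

```text
ft_force: [1.1, 0.4, 0.4]
t 6.55 tip [ 0.459  -0.1476  0.3021] w 0.001 F [1.13 0.41 0.37] yaw -0.0357 tilt [ 0.001 -0.   ] q [ 0.58  0.   -0.36  1.68  0.    1.46 -1.39]
(.63,.16,.302) units [ 4.   -7.84  0.  ]
```

```bash
python3 -m inch '[[0.4,-0.78,0,0,0,0],[0.4,-0.78,0,0,0,0],[0.4,-0.78,0,0,0,0],[0.4,-0.78,0,0,0,0],[0.4,-0.78,0,0,0,0]]' >/dev/null
python3 -m inch '[[0.4,-0.78,0,0,0,0],[0.4,-0.78,0,0,0,0],[0.4,-0.78,0,0,0,0],[0.4,-0.78,0,0,0,0],[0.4,-0.78,0,0,0,0]]' >/dev/null
python3 -m inch '[[0,0,0,0,0,0],[0,0,0,0,0,0],[0,0,0,0,0,0],[0,0,0,0,0,0],[0,0,0,0,0,0]]' >/dev/null
python3 calc.py '(.63,.16,.302)' '(.63,.16,.217)'
python3 - <<'E'
from bench import eyes
import cv2,numpy as np
a=eyes.camera("side")["pixels"][60:220,210:410,::-1]; b=eyes.camera("scene")["pixels"][140:240,300:400,::-1]
c=np.zeros((400,800,3),np.uint8);c[:,:400]=cv2.resize(a,(400,400),interpolation=cv2.INTER_CUBIC);c[:,400:]=cv2.resize(b,(400,400),interpolation=cv2.INTER_CUBIC);cv2.imwrite("pics/p3.png",c)
E
```

```text
t 7.8 tip [0.6302 0.1568 0.3005] w 0.001 F [-0.56  0.04  0.29] yaw -0.0378 tilt [ 0.001 -0.001] q [ 0.09  0.42 -0.58  1.24  0.22  1.55 -2.06]
(.63,.16,.302) units [-0.01 -0.08 -0.04]
(.63,.16,.217) units [-0.   -0.    2.12]
```

View pics/p3.png

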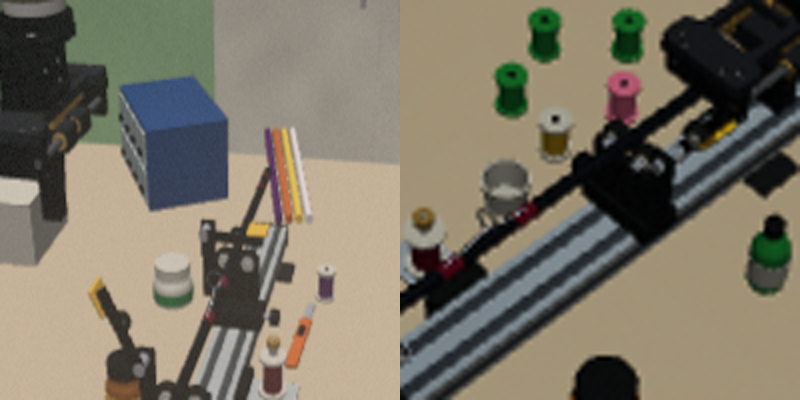

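The right arm lies level with its tab at (258,230). The fingers are above and behind the left tab (98,297). I'll descend and approach.

```bash
python3 -m inch '[[0,-0.08,0.3,0,0,0],[0,0,0.6,0,0,0],[0,0,0.7,0,0,0],[0,0,0.45,0,0,0],[0,0,0,0,0,0]]' |grep ft
python3 calc.py
python3 -m inch '[[-0.2,0,0,0,0,0],[-0.2,0,0,0,0,0],[-0.2,0,0,0,0,0],[-0.2,0,0,0,0,0],[-0.2,0,0,0,0,0]]'|grep ft
python3 calc.py '(.5795,.160,.227)' '(.532,.158,.235)' '(.502,.158,.221)' '(.473,.157,.188)'
```

```text
ft_force: [-0.5, -0.4, -1.1]
t 8.32 tip [0.6282 0.1605 0.2128] w 0.001 F [-0.46 -0.41 -1.06] yaw -0.0359 tilt [-0.007 -0.002] q [ 0.09  0.45 -0.57  1.38  0.24  1.39 -2.09]
ft_force: [2.8, 0.1, 2.1]
t 8.73 tip [0.5903 0.1633 0.2197] w 0.001 F [2.83 0.12 2.14] yaw -0.0359 tilt [0.004 0.   ] q [ 0.12  0.36 -0.59  1.48  0.21  1.36 -2.09]
(.5795,.160,.227) units [-0.27  0.09 -0.18]
(.532,.158,.235) units [-1.18  0.09 -0.2 ]
(.502,.158,.221) units [-0.75  0.03  0.35]
(.473,.157,.188) units [-0.73  0.05  0.82]
```

```bash
python3 -m inch '[[-0.2,0.03,-0.1,0,0,0],[-0.2,0.03,-0.08,0,0,0],[-0.2,0.03,-0.08,0,0,0],[-0.2,0.02,-0.06,0,0,0],[-0.2,0,-0.06,0,0,0]]' | grep ft
python3 calc.py
python3 -m inch '[[-0.25,0,-0.02,0,0,0],[-0.2,0,0,0,0,0],[-0.2,0,0.03,0,0,0],[-0.2,0,0.06,0,0,0],[-0.18,0,0.1,0,0,0]]' | grep ft
python3 calc.py '(.473,.161,.188)'
```

```text
ft_force: [1.4, -0.8, -1.9]
t 9.15 tip [0.5494 0.1596 0.2334] w 0.001 F [ 1.37 -0.83 -1.92] yaw -0.0362 tilt [ 0. -0.] q [ 0.15  0.27 -0.61  1.56  0.16  1.36 -2.08]
ft_force: [1.0, -0.1, 1.6]
t 9.57 tip [0.5082 0.1616 0.2263] w 0.0 F [ 1.   -0.07  1.56] yaw -0.0357 tilt [ 0. -0.] q [ 0.17  0.18 -0.63  1.67  0.11  1.32 -2.08]
(.473,.161,.188) units [-0.88  0.05  0.96]
```

```bash
python3 -m inch '[[-0.2,0,0.14,0,0,0],[-0.2,0,0.18,0,0,0],[-0.18,0,0.2,0,0,0],[-0.16,0,0.22,0,0,0],[-0.13,0,0.22,0,0,0]]' | grep ft
python3 calc.py
python3 -m inch '[[-0.05,0,0.1,0,0,0],[-0.04,0,0.1,0,0,0],[0,0,0.1,0,0,0],[0,0,0.08,0,0,0],[0,0,0,0,0,0]]' | grep ft
python3 calc.py
```

```text
ft_force: [0.5, 0.4, 1.2]
t 9.98 tip [0.4733 0.1627 0.1873] w 0.0 F [0.46 0.38 1.17] yaw -0.0356 tilt [-0. -0.] q [ 0.18  0.13 -0.64  1.8   0.08  1.23 -2.09]
ft_force: [0.2, -0.0, -0.8]
t 10.4 tip [0.4705 0.1628 0.1721] w 0.0 F [ 0.18 -0.01 -0.85] yaw -0.0359 tilt [-0.001 -0.   ] q [ 0.17  0.14 -0.64  1.83  0.09  1.2  -2.1 ]
```

```bash
python3 -m inch '[[0,0,0.05,0,0,0],[0,0,0,0,0,0],[0,0,0.03,0,0,0],[0,0,0,0,0,0],[0,0,0,0,0,0]]' | grep ft
python3 calc.py
python3 -m inch '[[0,0,0.03,0,0,0],[0,0,0,0,0,0],[0,0,0,0,0,0],[0,0,0,0,0,0],[0,0,0,0,0,0]]' | grep ft
python3 calc.py
```

```text
ft_force: [-4.3, -0.7, 9.8]
t 10.82 tip [0.4708 0.1629 0.1704] w 0.001 F [-4.25 -0.69  9.8 ] yaw -0.0358 tilt [ 0. -0.] q [ 0.17  0.14 -0.64  1.83  0.09  1.2  -2.1 ]
ft_force: [-8.9, -3.4, 16.9]
t 11.23 tip [0.4707 0.163  0.17  ] w 0.001 F [-8.9  -3.41 16.87] yaw -0.0358 tilt [ 0.001 -0.   ] q [ 0.17  0.14 -0.64  1.83  0.09  1.2  -2.1 ]
```

Left reached the same hard stop at z≈0.170. I'll lift well clear and check.

```bash
python3 -m inch '[[0,0,-0.2,0,0,0],[0,0,-0.6,0,0,0],[0,0,-0.9,0,0,0],[0,0,-0.9,0,0,0],[0,0,-0.9,0,0,0]]' |grep ft
python3 -m inch '[[-0.5,0,-0.5,0,0,0],[-0.5,0,0,0,0,0],[-0.3,0,0,0,0,0],[0,0,0,0,0,0],[0,0,0,0,0,0]]' |grep ft
python3 calc.py
python3 - <<'E'
from bench import eyes
import cv2,numpy as np
a=eyes.camera("side")["pixels"][110:310,220:420,::-1]; b=eyes.camera("scene")["pixels"][130:290,215:415,::-1]
c=np.zeros((400,800,3),np.uint8);c[:,:400]=cv2.resize(a,(400,400),interpolation=cv2.INTER_CUBIC);c[:320,400:]=cv2.resize(b,(400,320),interpolation=cv2.INTER_CUBIC);cv2.imwrite("pics/p4.png",c)
E
```

```text
ft_force: [1.1, 0.2, 0.4]
ft_force: [1.6, -0.8, -0.1]
t 12.07 tip [0.4189 0.1646 0.3287] w 0.001 F [ 1.56 -0.76 -0.07] yaw -0.0359 tilt [ 0.001 -0.001] q [ 0.21 -0.08 -0.63  1.69 -0.04  1.52 -2.03]
```

View pics/p4.png

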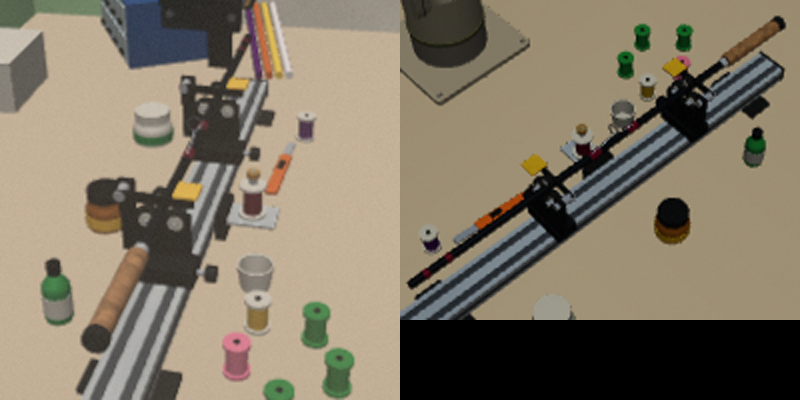

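Both arms lie level: yellow tabs at (187,191) and (237,85) in the side crop, (674,68) and (534,164) in the scene crop. The blank and loose items are in place. I'll check the tab heights by triangulation.

```bash
python3 - <<'E'
from h import *
print(tri((352,164),(313.5,205.5)),tri((282,212),(338.5,152.5)))
for a,b in [((352,164),(381.7,173.2))]: pass
E
```

```text
(array([0.45768638, 0.16100507, 0.16531195]), np.float64(0.21369043244544628)) (array([ 0.44654194, -0.14418139,  0.16488165]), np.float64(0.07489467644239767))
```

```bash
python3 -c "
from bench import job
print(job.close_job())"
```

```text
the job is handed in; nothing more can be done
None
```

Both hold-down arms are shut with their wheels on the blank, each pushed by its yellow tab to a hard stop at about 17–20 N; the last pictures show the blank and loose items unmoved, and the job is handed in at about 12 s.

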